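# Slide the model carrier under the leaf spring of the clamping slide

## Robot

A 6-joint arm with a two-finger parallel gripper is mounted at the origin on the work surface. World frame = base frame: x ahead of the robot, y to its left, z up, the work surface at z = 0. Lengths are in m, angles in rad, forces in N, time in s.
With the tool pointing down it reaches from about 0.325 to 0.925 m from the base axis. Payload 3.1 kg.
Tool frame: the origin (TCP) lies on the mounting face of the last link; the fingertips stand 173 mm ahead of it and the grasp point (between the pads) lies 155 mm ahead of it; z points along the fingers, x is the direction in which the jaws open and shut, and the axes are right-handed (so a half turn about z gives the same grasp; the last joint's range is limited). The gripper opens to 85 mm and grips with 20 to 120 N. Pads are 22 mm wide; open, the fingers measure 114 mm over their backs; the gripper's body (76 mm by 85 mm) begins 54 mm behind the grasp point. The pads swing forward as they close: fully open they stand 13 mm farther back than shut.
Start: joints at [1.046, 0.217, 1.613, -0, 1.311, -0.112], TCP at [0.251, 0.573, 0.405] pointing down, gripper open.
Joint ranges: [-2.75, 2.75], [-0.78, 2.1], [0.31, 2.55], [-1.13, 4.27], [0.13, 2.63], [-2.58, 2.58]. Speed limits (rad/s): [2.79, 2.79, 3.14, 3.14, 3.14, 3.14].

## Interface

Orientations are given as a unit quaternion [x, y, z, w].
In Python, from station import arm, effector, eyes, finish_job, sensors gives the robot as it stands. Calls block until the motion is done:
- arm.move_to(position, orientation): joint-space move of the TCP to a pose.
- arm.servo_line(position, frame=None, feed=0.15, force_limit=None): straight line of the TCP; frame=None keeps the orientation; feed is the mean speed in m/s. With force_limit (N) it stops when the force on the tool has changed by that much, and returns True; else False.
- arm.move_j(angles): joint-space move.
- effector.gripper_open() and effector.grasp(): open the fingers fully, or close them until they stop; the grip force is fixed at half the most.
- arm.sleep(seconds).
- arm.solve_ik(position, orientation): joint angles nearest the present ones, or None.
- eyes.grab_frame(name): name is "scene" or "top"; returns a dict with "img" (420x560x3 uint8, red, green, blue), "intrinsics" (3x3 intrinsics, pixels), "R" (3x3) and "t" (3): a world point X has camera coordinates R X + t. Camera axes: x right, y down, z forward; pixel columns grow to the right and rows downward; lengths in m; the calibration is good to about 2 mm. A picture is of the moment at which its call begins. There is no depth.
A pose or a line that the arm cannot do raises arm.Unreachable and nothing moves.
- finish_job(): hands the job in, once; it reports no verdict.
Readings, each from a call of its own:
- sensors.get_clock(): time.
- sensors.get_joints(): joint angles.
- sensors.get_joint_vel(): joint speeds.
- sensors.get_effort(): joint torques, N m.
- sensors.get_position(): TCP position.
- sensors.get_orientation(): TCP orientation.
- sensors.get_ft_force(): force on the tool from outside, world axes, zero at the start.
- sensors.get_ft_torque(): the same for the moment, N m.
- sensors.get_opening(): opening from 0.0 (shut) to 1.0 (fully open).
Only numpy, scipy, OpenCV 4.12 (cv2) and the standard library are available. Lean on these libraries where they do the work, as an engineer would, in place of code of your own. Each camera call takes 0.05 s, during which the arm holds its last target. There are 200 camera calls.

## Task

With your fingertips, press the model carrier down hard on its thumb pad, behind the plaster model, and keep it pressed while you slide it under the bridge and the leaf spring until it is fully home against the end stop; then let go, so that the leaf spring alone holds it down. Do not touch the plaster model riding on the carrier or lift anything, and leave the other things on the bench where they are.

Things in the scene. Friction and masses are not known exactly. Their poses are not given: they have to be found in the camera images.
- slide: clamping slide fixed to the bench: aluminium base 240 x 106 x 12 mm (x = -140 to +100 mm) with a channel along its x axis between two rails (inner faces y = +-33 mm, tops 32 mm above the bench), floored by a sprung bed and crossed by a bridge with a leaf spring, ending at a stop block (top at 36 mm). Origin on the bench surface; +x is the way the carrier goes in, z up
- bridge (a point): middle of the lower front edge of the dark steel bridge across the channel (slide x = 45 mm, 29 mm above the bench). The bridge is 12 mm thick along x and its top is 41 mm above the bench; axes as the slide's
- carrier: loose aluminium plate in the channel, 150 (x) x 64 x 8 mm, about 150 g; origin under its centre, +x towards the bridge. From rear to front: bare ribbed thumb pad (x = -75 to -34 mm), black rubber ridge to push against, 10 mm tall, 56 mm wide (x = -34 to -27), plaster model between 3 mm lips (x = -24 to +28), bare tongue (x = +28 to +75)
- pad (a point): middle of the carrier's thumb pad, on its upper face, 21 mm behind the rear face of the rubber ridge. At first 33 mm above the bench; 26 mm when fully pressed down. Axes as the carrier's
- nose (a point): middle of the front end of the carrier's tongue, 4 mm above the carrier's underside; axes as the carrier's. At first 10 to 22 mm short of the bridge, and the tongue's top (33 mm above the bench) is 4 mm too high to go under it; fully pressed, the tongue's top is at 26 mm and passes
- stop (a point): point on the face of the slide's end stop that the nose meets when the carrier is fully home (slide x = 85 mm, 22 mm above the bench); axes as the slide's
- bed (a joint): how far the channel's sprung floor is pressed down, m: 0 up, 0.007 fully down. It moves straight down without tilting; about 3 N on the pad starts it, about 7 N holds it fully down; let go, it springs up again unless the leaf spring holds the carrier down
- leaf (a joint): how far the leaf spring behind the bridge is bent up, rad: 0 at rest, about 0.18 with the tongue under it. Steel strip 36 mm wide, fixed to the bridge, sloping down towards the stop; its tip is 32 mm beyond the bridge's front. It presses on the tongue with about 8 N, which drags and then holds the carrier down; sliding the pressed carrier in takes about 4 to 15 N forward
- jaw_model: plaster jaw model standing loose between the lips on the carrier, 44 x 44 x 22 mm, about 70 g; origin under its centre, at x = +2 mm of the carrier, on the plate's upper face
- spare_model: spare plaster jaw model, 44 x 44 x 22 mm, loose on the bench to the right of the slide; origin under its centre
- wax_knife: wax spatula with wooden handle, 170 mm long, lying loose to the left of the slide; origin under its middle
- bur_block: blue rack of burs, 50 x 90 x 46 mm, loose on the bench to the left of the slide's far end; origin under its centre
- spray_bottle: white plastic bottle, diameter 60 mm, 170 mm tall; origin under its centre
- jar: jar, diameter 60 mm, 60 mm tall; origin under its centre
- pot: small blue mixing bowl, diameter 76 mm, 45 mm tall; origin under its centre
- flask: round brass flask lid, diameter 72 mm, 36 mm tall; origin under its centre
Not all that is in view belongs to the job. Leave any pink look-alike of the jaw_model alone.

How it is judged:
On the way:
1. the carrier is pressed down by the fingers behind the model, with its tongue still at the entrance of the bridge (value of joint bed above 0.004 m and x of nose in the frame of slide below 0.06 m and contact force between the fingers and carrier above 2 N and x of the grasp point in the frame of carrier below 0 m), for 0.05 s.
At the end, for the whole second after the job is handed in: the carrier's nose is within 4 mm of the end stop, the carrier lies flat and at rest in the channel, pressed down (underside within 2.5 mm of its lowest, bed at least 5 mm down) by the bent leaf spring (over 0.12 rad), and the plaster model still stands between the carrier's lips (x of nose in the frame of slide above 0.081 m and y of nose in the frame of slide between -0.005 and 0.005 m and z of carrier in the frame of slide below 0.0205 m and value of joint bed above 0.005 m and value of joint leaf above 0.12 rad and angle between carrier's own z axis and vertical below 0.05 rad and linear speed of carrier below 0.01 m/s and x of jaw_model in the frame of carrier between -0.006 and 0.01 m and y of jaw_model in the frame of carrier between -0.008 and 0.008 m and z of jaw_model in the frame of carrier below 0.012 m and angle between jaw_model's own z axis and vertical below 0.1 rad); the robot touches nothing.
It fails at once if the carrier is lifted out of the channel or tipped up (z of carrier in the frame of slide above 0.034 m or angle between carrier's own z axis and vertical above 0.2 rad).
It fails at once if the fingers touch the plaster model on the carrier (contact force between the fingers and jaw_model above 1 N).
It fails at once if the plaster model leaves its place on the carrier (not (x of jaw_model in the frame of carrier between -0.006 and 0.01 m and y of jaw_model in the frame of carrier between -0.008 and 0.008 m and z of jaw_model in the frame of carrier below 0.012 m)).
It fails at once if another thing on the bench is moved more than 15 mm (distance of any of spare_model, wax_knife, bur_block, spray_bottle, jar, pot, flask from where it was at the start of the episode above 0.015 m).
It also fails if it takes over 42 s, if anything falls off the work surface, if the arm or the gripper's body presses on something with over 40 N, if the wrist force passes 120 N, or if a joint passes its speed limit or range.

## Working session

There is one attempt and no reset: what is moved stays moved. The work goes in short steps, each a Python script; the robot and the scene stay as the last script left them, time stands still between calls to the robot, and variables do not carry over. Pictures are saved under pics/ and viewed, about 8 in all and at most 12, crops included, and the job is handed in when it is done.

```bash
mkdir -p pics; python3 - <<'E'
from station import eyes,sensors
import cv2,numpy as np
for n in ("top","scene"):
    f=eyes.grab_frame(n); np.savez(f"{n}0.npz",**f)
    cv2.imwrite(f"pics/{n}0.png",cv2.resize(f["img"][:,:,::-1],(800,600),interpolation=cv2.INTER_CUBIC))
    print(n,f["intrinsics"].round(1).tolist(),f["R"].round(3).tolist(),f["t"].round(3).tolist())
print(sensors.get_clock(),sensors.get_orientation())
E
```

```text
top [[477.9, 0.0, 278.2], [0.0, 477.9, 208.2], [0.0, 0.0, 1.0]] [[0.064, -0.998, 0.008], [-0.971, -0.064, -0.231], [0.232, 0.007, -0.973]] [-0.029, 0.569, 1.054]
scene [[424.9, 0.0, 283.8], [0.0, 424.9, 201.2], [0.0, 0.0, 1.0]] [[0.638, 0.77, 0.001], [0.629, -0.521, -0.577], [-0.444, 0.369, -0.817]] [-0.348, -0.313, 1.377]
0.1 [ 8.37002476e-01  5.47197930e-01 -1.01349206e-03  5.03712061e-04]
```

View pics/top0.png

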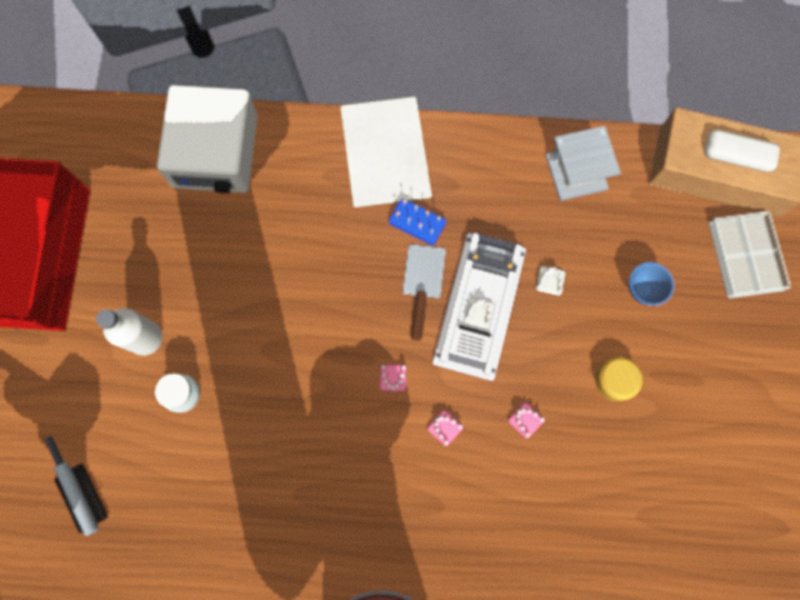

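View pics/scene0.png

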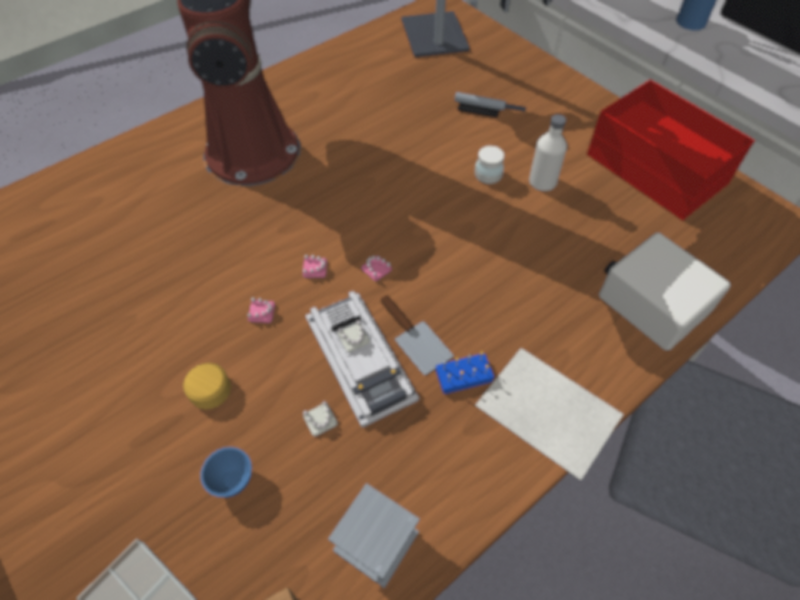

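The top view shows the slide from about (465,370) at the rear to (495,245) at the far end, with the ridge near (474,330) and the model near (479,310), in 800-px coordinates. Next I'll enlarge both views to get corner positions.

```bash
python3 - <<'E'
import numpy as np,cv2
o=[]
for n,(x,y) in (("top",(295,155)),("scene",(208,198))):
    im=np.load(n+"0.npz")["img"][y:y+115,x:x+90,::-1]
    im=cv2.resize(im,None,fx=4.4,fy=5.2,interpolation=cv2.INTER_CUBIC) if 0 else cv2.resize(im,None,fx=4.4,fy=4.4,interpolation=cv2.INTER_CUBIC)
    for k in range(0,90,10): cv2.putText(im,str(x+k),(int(k*4.4),8),0,.3,(0,0,255)); cv2.line(im,(int(k*4.4),10),(int(k*4.4),16),(0,0,255))
    for k in range(0,115,10): cv2.putText(im,str(y+k),(0,int(k*4.4)+4),0,.3,(0,0,255));cv2.line(im,(22,int(k*4.4)),(28,int(k*4.4)),(0,0,255))
    o.append(im)
cv2.imwrite("pics/crop0.png",np.hstack(o))
E
```

```text
(no output)
```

View pics/crop0.png

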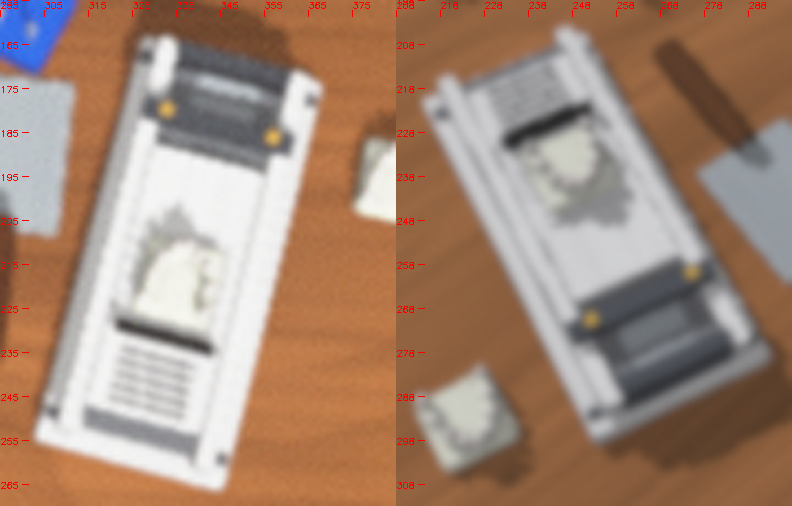

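The crop shows both base outlines, the bridge and the ridge clearly. I'll fit the slide pose and carrier offset from them.

```bash
cat > fit.py <<'E'
import numpy as np
from scipy.optimize import least_squares
T=np.load("top0.npz");S=np.load("scene0.npz")
tp=lambda u,v:(T,295+u/4.4-.4,155+v/4.4-.4)
sp=lambda u,v:(S,208+(u-396)/4.4-.4,198+v/4.4-.4)
# (view, slide pt, kind) kind 1 = carrier coords
P=[(tp(36,438),(-.14,.053,.012),0),(tp(222,490),(-.14,-.053,.006),0),(tp(143,38),(.1,.053,.012),0),(tp(321,85),(.1,-.053,.012),0),
 (tp(167,109),(.051,.039,.041),2),(tp(273,137),(.051,-.039,.041),2),
 (sp(422,100),(-.14,-.053,.012),0),(sp(595,440),(.1,-.053,.004),0),(sp(772,352),(.1,.053,.008),0),
 (sp(591,319),(.051,-.039,.041),2),(sp(692,271),(.051,.039,.041),2),
 (tp(115,326),(-.034,.028,.035),1),(tp(212,354),(-.034,-.028,.035),1),(sp(505,148),(-.030,-.028,.038),1),(sp(590,106),(-.030,.028,.043),1)]
def w(p,q,k):
    x,y,z=q; 
    if k==1: x+=p[3]
    if k==2: y=np.sign(y)*p[4]
    c,s=np.cos(p[2]),np.sin(p[2]); return np.array([p[0]+c*x-s*y,p[1]+s*x+c*y,z])
def pr(f,X):
    c=f["R"]@X+f["t"]; h=f["intrinsics"]@c; return h[:2]/h[2]
r=lambda p:np.concatenate([pr(o[0],w(p,q,k))-o[1:] for o,q,k in P])
f=least_squares(r,[.5,-.1,-.1,-.06,.039],loss="soft_l1")
print(f.x.round(4)); print(r(f.x).reshape(-1,2).round(1).tolist())
for n,q in (("pad",(f.x[3]-.055,0,.033)),("stop",(.085,0,.022))): print(n,w(f.x,q,0).round(4))
E
python3 fit.py
```

```text
[ 0.5998 -0.1383 -0.2043 -0.0393  0.0302]
[[-0.2, -0.0], [-0.1, 0.1], [-0.4, -0.4], [0.1, -0.4], [-0.4, 0.4], [-0.4, 0.4], [-0.5, -0.4], [0.1, 0.7], [-0.2, 0.4], [-0.2, 0.1], [-0.1, 0.2], [-0.4, 0.1], [0.3, -0.1], [-0.6, 0.2], [0.4, -0.2]]
pad [ 0.5075 -0.1191  0.033 ]
stop [ 0.683  -0.1555  0.022 ]
```

The fit residuals are all under 0.7 px. I'll shut the fingers, hover behind the ridge with the jaws across the channel, and press down gently until contact.

```bash
cat > h.py <<'E'
from station import arm,effector,eyes,finish_job,sensors
import numpy as np,cv2
from scipy.spatial.transform import Rotation as Ro
O=np.array([.5998,-.1383]);yaw=-.2043
def W(x,z,y=0):  # slide coords of fingertip -> TCP
    c,s=np.cos(yaw),np.sin(yaw); return [O[0]+c*x-s*y,O[1]+s*x+c*y,z+.173]
a=yaw+np.pi/2
Q=Ro.from_matrix(np.array([[np.cos(a),np.sin(a),0],[np.sin(a),-np.cos(a),0],[0,0,-1]]).T).as_quat()
def st(m=""):
    p=np.array(sensors.get_position());d=p[:2]-O;c,s=np.cos(yaw),np.sin(yaw)
    f=np.array(sensors.get_ft_force())
    print(m,"t %.2f"%sensors.get_clock(),"tip slide x %.4f y %.4f z %.4f"%(c*d[0]+s*d[1],-s*d[0]+c*d[1],p[2]-.173),"F along %.1f across %.1f up %.1f"%(c*f[0]+s*f[1],-s*f[0]+c*f[1],f[2]),flush=True)
def pic(n):
    o=[]
    for c,(x,y) in (("top",(295,155)),("scene",(208,198))):
        o.append(cv2.resize(eyes.grab_frame(c)["img"][y:y+115,x:x+90,::-1],None,fx=4.4,fy=4.4,interpolation=cv2.INTER_CUBIC))
    cv2.imwrite(f"pics/{n}.png",np.hstack(o))
E
python3 - <<'E'
from h import *
effector.grasp()
arm.move_to(W(-.089,.2),Q); st("above")
arm.servo_line(W(-.089,.06),feed=.12); st("hover")
print(arm.servo_line(W(-.089,.026),feed=.03,force_limit=2.5)); st("touch"); print(sensors.get_opening())
pic("touch")
E
```

```text
above t 3.49 tip slide x -0.0889 y 0.0007 z 0.2001 F along 0.2 across -0.7 up -0.1
hover t 4.81 tip slide x -0.0884 y -0.0001 z 0.0609 F along 0.7 across 0.9 up 0.1
True
touch t 5.67 tip slide x -0.0893 y 0.0000 z 0.0316 F along 0.1 across -0.0 up 3.4
0.0020591225411920196
```

View pics/touch.png

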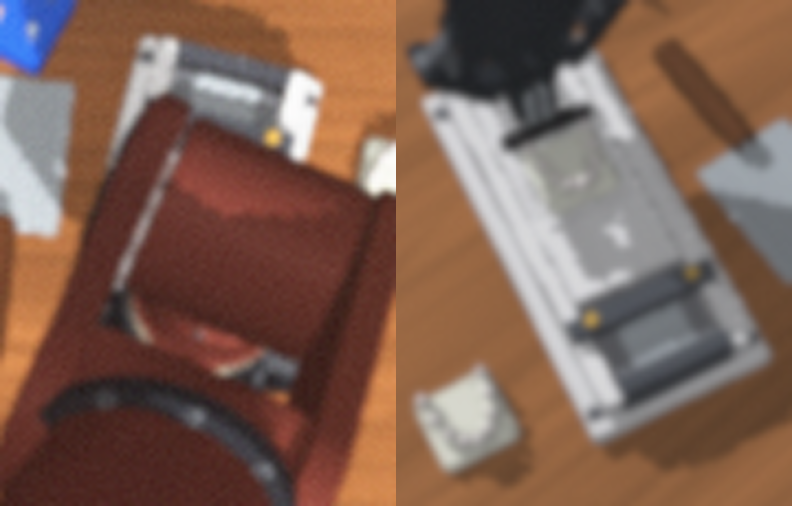

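The scene view puts the fingers right behind the ridge at (545,105), clear of the model, and contact came at pad height (31.6 mm). Next I'll press fully.

```bash
python3 - <<'E'
from h import *
print(arm.servo_line(W(-.089,.018),feed=.02,force_limit=14)); st("press")
arm.sleep(.3); st("hold")
E
```

```text
True
press t 6.21 tip slide x -0.0888 y -0.0000 z 0.0265 F along -1.8 across 0.9 up 6.4
hold t 6.51 tip slide x -0.0889 y -0.0000 z 0.0264 F along -1.7 across -0.3 up 6.0
```

```bash
python3 - <<'E'
from h import *
for z in (.0255,.0245,.0235,.0225,.0215):
    r=arm.servo_line(W(-.089,z),feed=.01,force_limit=12); arm.sleep(.15); st(f"{z} {r}")
    if sensors.get_ft_force()[2]>16: break
E
```

```text
0.0255 False t 6.91 tip slide x -0.0889 y -0.0000 z 0.0263 F along -2.9 across 0.5 up 10.3
0.0245 False t 7.31 tip slide x -0.0888 y 0.0000 z 0.0262 F along -5.2 across 0.2 up 16.0
```

```bash
python3 - <<'E'
from h import *
for x in (-.083,-.077,-.070,-.063,-.056):
    r=arm.servo_line(W(x,.0243),feed=.02,force_limit=25); st(f"{x} {r}")
    if r: break
E
```

```text
-0.083 False t 7.76 tip slide x -0.0827 y -0.0001 z 0.0262 F along -5.3 across 0.2 up 16.6
-0.077 False t 8.21 tip slide x -0.0767 y -0.0001 z 0.0263 F along -5.5 across -0.1 up 16.3
-0.07 False t 8.71 tip slide x -0.0697 y -0.0001 z 0.0263 F along -4.9 across 0.0 up 16.1
-0.063 False t 9.21 tip slide x -0.0627 y -0.0001 z 0.0263 F along -4.0 across 0.4 up 16.4
-0.056 False t 9.71 tip slide x -0.0564 y -0.0001 z 0.0263 F along -8.6 across -0.9 up 19.8
```

```bash
python3 - <<'E'
from h import *
for x in (-.050,-.045,-.041,-.038,-.035,-.032,-.029,-.026):
    r=arm.servo_line(W(x,.0243),feed=.02,force_limit=22); arm.sleep(.05); st(f"{x} {r}")
    f=sensors.get_ft_force()
    if r or np.hypot(f[0],f[1])>28: break
pic("in")
E
```

```text
-0.05 False t 10.21 tip slide x -0.0529 y -0.0000 z 0.0262 F along -18.5 across -0.3 up 29.9
-0.045 False t 10.66 tip slide x -0.0479 y 0.0000 z 0.0262 F along -17.7 across -1.1 up 29.6
-0.041 False t 11.06 tip slide x -0.0435 y 0.0001 z 0.0262 F along -15.7 across -0.1 up 27.3
-0.038 False t 11.41 tip slide x -0.0402 y 0.0001 z 0.0263 F along -14.9 across 0.6 up 26.3
-0.035 False t 11.76 tip slide x -0.0368 y 0.0001 z 0.0263 F along -14.2 across 0.4 up 23.6
-0.032 False t 12.11 tip slide x -0.0338 y 0.0001 z 0.0263 F along -12.1 across 0.9 up 24.1
-0.029 False t 12.46 tip slide x -0.0324 y 0.0001 z 0.0262 F along -21.0 across -0.7 up 30.6
-0.026 False t 12.81 tip slide x -0.0312 y 0.0001 z 0.0262 F along -27.6 across 0.1 up 37.4
```

View pics/in.png

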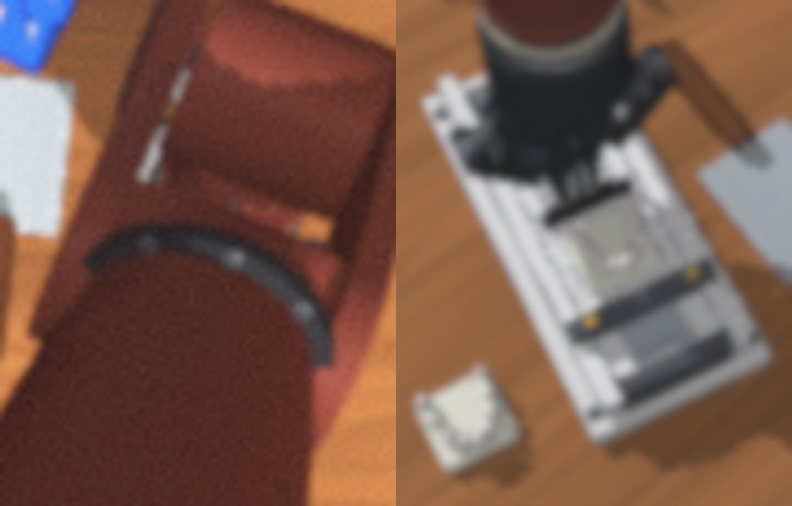

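The scene view shows the ridge moved forward, with ends at about (547,219) and (632,187). The model stands just short of the bridge. Along-force is rising steeply, so I'll check the carrier's travel from the ridge pixels and push slightly more.

```bash
python3 - <<'E'
from fit import *
p=f.x.copy()
for dz,o in ((0,[(505,148,.038),(590,106,.043)]),(-.007,[(547,219,.038),(632,187,.043)])):
    g=least_squares(lambda s:np.concatenate([pr(S,w(p,(s[0]-.03,y,z+dz),0))-sp(u,v)[1:] for (u,v,z),y in zip(o,(-.028,.028))]),[0.])
    print("nose x",g.x[0]+.075,g.fun.round(1))
E
python3 - <<'E'
from h import *
for x in (-.024,-.022):
    r=arm.servo_line(W(x,.0255),feed=.02,force_limit=22); arm.sleep(.1); st(f"{x} {r}")
E
```

```text
[ 0.5998 -0.1383 -0.2043 -0.0393  0.0302]
[[-0.2, -0.0], [-0.1, 0.1], [-0.4, -0.4], [0.1, -0.4], [-0.4, 0.4], [-0.4, 0.4], [-0.5, -0.4], [0.1, 0.7], [-0.2, 0.4], [-0.2, 0.1], [-0.1, 0.2], [-0.4, 0.1], [0.3, -0.1], [-0.6, 0.2], [0.4, -0.2]]
pad [ 0.5075 -0.1191  0.033 ]
stop [ 0.683  -0.1555  0.022 ]
nose x 0.035793988226144414 [-0.5  0.3  0.4 -0.2]
nose x 0.08786932119574906 [-1.1  1.8  0.1 -1.3]
-0.024 False t 13.28 tip slide x -0.0304 y 0.0001 z 0.0262 F along -28.6 across -0.9 up 34.2
-0.022 False t 13.62 tip slide x -0.0295 y 0.0001 z 0.0262 F along -32.6 across -1.5 up 39.3
```

Nose measures about 85 to 88 mm against the stop at 85, and the forces show a hard stop. I'll unload both forces together, then lift away.

```bash
python3 - <<'E'
from h import *
for x,z in ((-.024,.0262),(-.027,.0272),(-.029,.0285),(-.031,.031)):
    arm.servo_line(W(x,z),feed=.02); st(f"{x} {z}")
arm.servo_line(W(-.036,.040),feed=.03); st("off")
arm.servo_line(W(-.045,.12),feed=.1)
arm.servo_line(W(-.20,.20),feed=.15); arm.sleep(.3);st("clear")
pic("out")
E
```

```text
-0.024 0.0262 t 13.88 tip slide x -0.0306 y 0.0001 z 0.0262 F along -26.7 across -0.5 up 31.4
-0.027 0.0272 t 14.19 tip slide x -0.0320 y 0.0001 z 0.0263 F along -18.3 across -1.2 up 20.5
-0.029 0.0285 t 14.46 tip slide x -0.0329 y 0.0003 z 0.0265 F along -10.6 across -0.3 up 8.6
-0.031 0.031 t 14.77 tip slide x -0.0338 y 0.0004 z 0.0284 F along -5.7 across -0.3 up -2.2
off t 15.26 tip slide x -0.0351 y -0.0001 z 0.0411 F along -0.0 across -0.1 up 0.3
clear t 17.83 tip slide x -0.1998 y 0.0000 z 0.1997 F along -0.4 across -0.3 up -0.4
```

View pics/out.png

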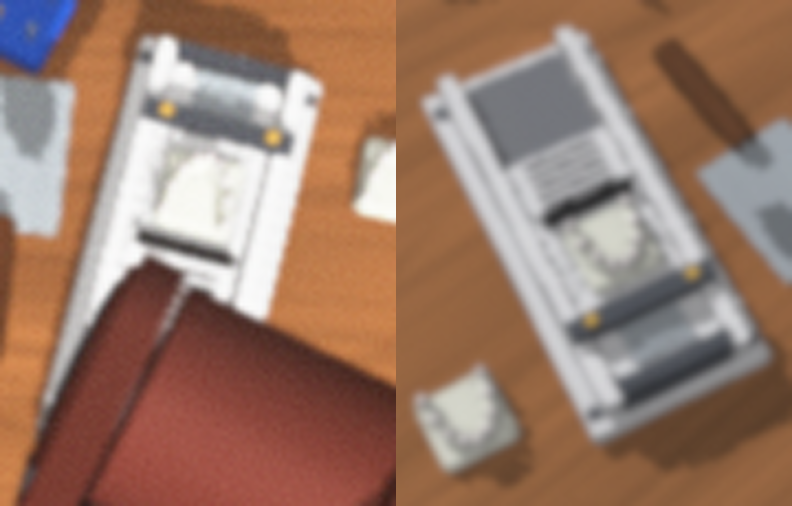

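Both views show the carrier under the bridge and the model upright. The ridge's rear edge is at (138,239)–(232,263) in the top view, and its ends are at (547,217)–(632,185) in the scene view. I'll use both views to solve for nose x and drop together.

```bash
python3 - <<'E' | tail -3
from fit import *
p=f.x
O=[(tp(138,239),-.034,.028,.035),(tp(232,263),-.034,-.028,.035),(sp(547,217),-.03,-.028,.038),(sp(632,185),-.03,.028,.043)]
F=lambda s,dz:np.concatenate([pr(o[0],w(p,(s+x,y,z+dz),0))-o[1:] for o,x,y,z in O])
g=least_squares(lambda s:F(*s),[0.,0.]); print("free: nose",g.x[0]+.075,"dz",g.x[1],g.fun.round(1))
for dz in (0,-.007):
    g=least_squares(lambda s:F(s[0],dz),[0.]); print("dz",dz,"nose",g.x[0]+.075,"cost",g.cost)
E
```

```text
free: nose 0.08817948446402146 dz -0.003916275812261648 [-0.5 -0.3  0.6  0.2 -1.2  1.7  0.1 -1.4]
dz 0 nose 0.08854830751558601 cost 4.338421078716348
dz -0.007 nose 0.0878883525833073 cost 4.035039802668854
```

Nose x is consistent with home, but the cameras can't resolve the height well. A light touch on the pad will tell whether the carrier stayed down.

```bash
python3 - <<'E'
from h import *
arm.servo_line(W(-.048,.10),feed=.2)
arm.servo_line(W(-.048,.038),feed=.08);arm.sleep(.2)
for z in (.034,.032,.030,.029,.028,.027,.0262):
    r=arm.servo_line(W(-.048,z),feed=.02,force_limit=2.5); arm.sleep(.15); st(f"{z} {r}")
    if r or sensors.get_ft_force()[2]>1.5: break
arm.servo_line(W(-.048,.12),feed=.12); arm.servo_line(W(-.15,.2),feed=.15); arm.sleep(.3); st("clear")
E
```

```text
0.034 False t 20.62 tip slide x -0.0480 y -0.0000 z 0.0340 F along -0.5 across 0.4 up -0.4
0.032 False t 21.02 tip slide x -0.0480 y -0.0000 z 0.0320 F along 0.1 across 0.1 up -0.7
0.03 False t 21.42 tip slide x -0.0480 y -0.0000 z 0.0300 F along -0.1 across 0.7 up -0.1
0.029 False t 21.82 tip slide x -0.0480 y 0.0000 z 0.0290 F along -0.6 across 0.1 up 0.1
0.028 False t 22.22 tip slide x -0.0480 y 0.0000 z 0.0280 F along 0.2 across -0.3 up 1.3
0.027 False t 22.62 tip slide x -0.0480 y -0.0000 z 0.0270 F along -0.1 across 0.2 up 1.3
0.0262 False t 23.02 tip slide x -0.0478 y -0.0000 z 0.0265 F along -0.7 across -0.3 up 2.2
clear t 25.27 tip slide x -0.1498 y 0.0000 z 0.1995 F along -0.6 across -0.1 up -0.1
```

```bash
python3 -c "
from station import finish_job
finish_job()"
```

```text
the job is handed in; nothing more can be done
```

I pressed the carrier down, slid it in to the end stop, let go, and handed the job in at about 25 s of the 42 s allowed. No verdict is reported.

**What I did:** With the fingers shut behind the rubber ridge, I pressed the thumb pad with about 16 N until it bottomed at 26 mm. I then slid the carrier in; the push peaked at about 18 N on the way. At the stop the force along the slide rose steeply to about 33 N. I unloaded, lifted off and moved clear.

**Last checks:**
- **Nose position:** the cameras put the nose at about 88 mm, against the stop at 85 mm. A reading past the stop isn't possible, so this measurement is about 3 mm off. The steep force rise is my main evidence that the carrier is home.
- **Plaster model:** it stands upright in its place in both final views, and the nearby things that show there have not visibly moved.
- **Height:** the cameras could not settle how far down the carrier sits; the free fit gave 4 mm of drop. A light touch on the pad met it between 28 and 26.5 mm. That suggests it is held down, possibly 1 to 1.5 mm above fully pressed, which should be inside the limit but not by much.
- **Robot:** the arm was clear of everything and its force reading was near zero.

I had no direct reading of the bed or leaf joints.

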